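# Find and hold the balance point of a sprung tool-chest lid

### The job

I am fitting a prop to the sprung lid of this tool chest and need it held where the spring almost carries it. With the open gripper loosely around the rail at the front of the lid, never pinching it, raise the lid gradually past its balance point until it floats up off the finger underneath by itself, then ease it back down until it just comes to rest on that finger again, and finish while holding it still there: within about five degrees below the balance point, resting lightly on the finger under the rail and touched nowhere else. Do not let the lid slam shut and leave the mallet and the plane beside the chest where they are.

Things in the scene. Friction and masses are not known exactly. Their poses are not given: they have to be found in the camera images.
- chest: Low wooden tool chest, fixed to the bench, 200 mm deep (its x), 380 mm wide (its y), 100 mm high, with a flat sprung lid on top, standing sideways to the robot. Origin at the centre of its underside; its x axis points from the front (rail side, on the robot's right) to the back (hinge side, on the robot's left), y along its width, z up.
- lid_hinge (a point): Middle of the lid's hinge axis, at the back top edge of the chest, 100 mm behind the chest's centre and 112 mm above the bench; same axes as the chest, so the hinge axis is its y.
- lid (a joint): Lid angle about the hinge, rad: 0 closed and level, growing as the front rises, stop at 1.25. A damped spring (about 0.9 N m) lifts against its weight: below the balance point it sinks shut, above it it floats up to the stop. The lid's weight is hidden and varies, so the balance point does: about 0.8 to 1.1 rad. Closed, it weighs 1 to 4 N at the rail.
- lid_rail (a point): Centre of the grip rail in front of the lid: two touching round bars, one above the other, parallel to the hinge axis, 250 mm from it, in the lid's middle plane (112 mm above the bench when closed). Rail 28 mm high (15 below this point, 13 above), 18 mm thick, 204 mm free between its arms, 50 mm in front of the lid's edge. x to the hinge, y along the rail, z out of the lid's upper face.
- rail_top: Upper bar of the rail, 14 mm thick, 210 mm long. Origin and axes as point lid_rail; the bar's axis lies 6 mm above the origin.
- finger_strip: Lower bar of the rail, 18 mm thick, 210 mm long, under which the carrying finger goes. Origin and axes as point lid_rail; the bar's axis lies 6 mm below the origin.
- lid_board: The lid's flat wooden board, 190 x 380 x 22 mm, with the two arms (16 mm wide, their centres 110 mm either side of the middle) that carry the rail. Origin on the hinge axis at the middle, axes as point lid_rail.
- mallet: Loose wooden mallet lying behind the chest's hinge side, 262 mm long, head 65 x 120 x 80 mm. To be left alone. Origin under the middle of its length.
- plane: Loose wooden hand plane standing in front of the chest, about 270 mm from the closed rail, 200 x 60 mm, 110 mm high. To be left alone. Origin at the centre of its underside.

How it is judged (in metres and radians):
On the way:
1. the lid is up past its balance point: it stays up with nothing under the rail or the board (or it is open to its stop) ((value of joint lid above 1.19 rad or (value of joint lid above 0.6 rad and velocity of joint lid above -0.03 rad/s and contact force between anything else and finger_strip below 0.03 N and contact force between anything else and lid_board below 0.03 N))), for 0.3 s.
At the end, for the whole second after the job is handed in: The lid stands still (under 0.03 rad/s) at 0.5 to 1.18 rad, just below its balance point: its lower bar bears on the fingers with 0.1 to 0.8 N (some 2 to 7 degrees below balance, up to 15 for the lightest lid) and nothing touches the upper bar or the board (contact force between the fingers and finger_strip between 0.1 and 0.8 N and contact force between anything else and rail_top below 0.05 N and contact force between anything else and lid_board below 0.05 N and value of joint lid between 0.5 and 1.18 rad and velocity of joint lid between -0.03 and 0.03 rad/s); the arm keeps its last pose, push and grip.
It fails at once if the lid slams shut (value of joint lid below 0.1 rad and velocity of joint lid below -0.8 rad/s).
It fails at once if the mallet is disturbed (distance of mallet from where it was at the start of the episode above 0.03 m).
It fails at once if the plane is disturbed (distance of plane from where it was at the start of the episode above 0.03 m).
It fails at once if the rail is pinched between the fingers (contact force between the fingers and finger_strip above 2 N and contact force between the fingers and rail_top above 2 N).
It also fails if it takes over 58 s, if anything falls off the work surface, if the arm or the gripper's body presses on something with over 40 N, if the wrist force passes 120 N, or if a joint passes its speed limit or range.

### The arm

A 6-joint arm with a two-finger parallel gripper is mounted at the origin on the work surface. World frame = base frame: x ahead of the robot, y to its left, z up, the work surface at z = 0. Lengths are in mm, angles in rad, forces in N, time in s.
With the tool pointing down it reaches from about 300 to 775 mm from the base axis. Payload 14.6 kg.
Tool frame: the origin (TCP) lies on the centre line of the jaws, within the pads' length; the fingertips stand 19 mm ahead of it and the grasp point (between the pads) is the TCP (bot.tip_reach is the distance from the TCP to the fingertips, in mm); z points along the fingers, y is the line along which they close (so a half turn about z gives the same grasp; the last joint's range is limited). The gripper opens to 85 mm and grips with 20 to 120 N. Pads are 22 mm wide; open, the fingers measure 114 mm over their backs; the gripper's body (76 mm by 85 mm) begins 54 mm behind the grasp point. The pads swing forward as they close: fully open they stand 13 mm farther back than shut.
Start: joints at [-1.333, 0.3, 1.521, -0, 1.321, -0.067], TCP at [165.049, -524.641, 223.381] pointing down, gripper open.
Joint ranges: [-3.03, 3.03], [-0.79, 2.21], [0.23, 2.52], [-1.04, 4.18], [0, 3.07], [-2.55, 2.55]. Speed limits (rad/s): [2.22, 2.22, 2.57, 3.14, 3.14, 3.14].

### API

Orientations are given as a unit quaternion [w, x, y, z].
In Python, from rig import bot gives the robot as it stands. Calls block until the motion is done:
- bot.move_to(position, orientation): joint-space move of the TCP to a pose.
- bot.servo_line(position, attitude=None, speed=150, until_force=None): straight line of the TCP; attitude=None keeps the orientation; speed is the mean speed in mm/s. With until_force (N) it stops when the force on the tool has changed by that much, and returns True; else False.
- bot.move_joints(angles): joint-space move.
- bot.move_gripper(opening, grip_force=None): finger opening in mm; grip_force is the grip in N (None keeps the last); returns when the fingers have stopped.
- bot.dwell(seconds).
- bot.ik(position, orientation): joint angles nearest the present ones, or None.
- bot.read_state(): the state.
- bot.read_camera(name): name is "scene" or "top" or "wrist"; returns a dict with "image" (400x640x3 uint8, blue, green, red), "depth" (400x640 float32, mm along the optical axis (not along the pixel's ray), 0 where there is no reading), "fovy" (degrees; the focal length in pixels is half the picture's height over the tangent of half this angle, whatever the lens; pixels are square), "cx", "cy" (the principal point, pixels), "k1" (the pictures are not rectified: a ray, as slopes to the right and down, at radius r is drawn at 1 + k1 r^2 times it, then the intrinsics apply), "eye" and "attitude" of the camera in the world; the wrist camera has in their place "mount" (4x4, takes a point from camera to tool coordinates, whose origin is the TCP and whose axes are the flange's). Camera axes: x right, y down, z forward; pixel columns grow to the right and rows downward; lengths in mm; the calibration is good to about 2 mm. A picture is of the moment at which its call begins: read the wrist's pose just before it.
A pose or a line that the arm cannot do raises bot.MotionError and nothing moves.
- bot.finish_job(): hands the job in; it is judged then, once.
The state is a dict: "clock": time; "joint_positions": joint angles; "qvel": joint speeds; "effort": joint torques, N m; "ee_pos": TCP position; "tool_rot": TCP orientation; "ft_force": force on the tool from outside, world axes, zero at the start; "moment": the same for the moment, N m; "grip_width": finger opening in mm; "grip_force": force on a finger pad.
Only numpy, scipy, OpenCV 4.12 (cv2) and the standard library are available. Lean on these libraries where they do the work, as an engineer would, in place of code of your own. Each camera call takes 0.05 s, during which the arm holds its last target. There are 200 camera calls.

## Working session

There is one attempt and no reset: what is moved stays moved. The work goes in short steps, each a Python script; the robot and the scene stay as the last script left them, time stands still between calls to the robot, and variables do not carry over. Pictures are saved under pics/ and viewed, at most 10 in all, crops included, and the job is handed in when it is done.

```bash
mkdir -p pics; ls
cat > h.py <<'E'
import numpy as np, cv2
from scipy.spatial.transform import Rotation as R
from rig import bot
def rot(q): return R.from_quat([q[1],q[2],q[3],q[0]])
def quat(r): x=r.as_quat(); return [x[3],x[0],x[1],x[2]]
def cloud(c, pose=None):
    """world XYZ map (mm) from depth"""
    h,w=c["depth"].shape; f=h/2/np.tan(np.radians(c["fovy"])/2)
    K=np.array([[f,0,c["cx"]],[0,f,c["cy"]],[0,0,1.]])
    u,v=np.meshgrid(np.arange(w),np.arange(h))
    p=cv2.undistortPoints(np.stack([u,v],-1).reshape(-1,1,2).astype(float),K,np.array([c["k1"],0,0,0.])).reshape(h,w,2)
    P=np.dstack([p,np.ones((h,w))])*c["depth"][...,None]
    if "eye" in c: return P@rot(c["attitude"]).as_matrix().T+np.array(c["eye"])
    M=np.array(c["mount"]); Q=P@M[:3,:3].T+M[:3,3]
    return Q@rot(pose["tool_rot"]).as_matrix().T+np.array(pose["ee_pos"])
E
python3 - <<'E'
from h import *
s=bot.read_state(); print(s)
for n in("top","scene"):
    c=bot.read_camera(n); cv2.imwrite(f"pics/{n}0.png",c["image"]); np.save(f"pics/{n}0.npy",np.dstack([cloud(c)])); print({k:v for k,v in c.items() if k not in("image","depth")}, (c["depth"]>0).mean())
E
```

```text
pics
{'clock': 0.0, 'joint_positions': array([-1.33258684e+00,  3.00527412e-01,  1.52159301e+00,  1.21959337e-05,
        1.32069392e+00, -6.66048871e-02]), 'qvel': array([-0.0013654 ,  0.00168028,  0.00121559,  0.00081965,  0.00191974,
       -0.00085704]), 'effort': array([-4.21554549e-03, -5.43496406e+01, -3.61794305e+01, -2.60113566e-04,
        3.93349314e-03, -3.47270304e-05]), 'ee_pos': array([ 165.00331956, -524.40825674,  222.78538269]), 'tool_rot': array([-6.09104092e-04,  9.88408533e-01,  1.51816331e-01, -4.64620341e-05]), 'ft_force': array([ 0.34757158, -0.32667232, -0.09194085]), 'moment': array([0.02395599, 0.02042726, 0.01224628]), 'grip_force': 0.0, 'grip_width': 85.53592374642508}
{'fovy': 42.39725568578489, 'cx': 316.62020480516475, 'cy': 203.2990518298862, 'k1': -0.06237718182890762, 'eye': array([ 470.34341964,  -25.68374495, 1373.7308454 ]), 'attitude': array([ 0.02598038, -0.69610803,  0.71715739, -0.0210692 ])} 0.9960078125
{'fovy': 42.01010221267964, 'cx': 317.8074654449672, 'cy': 205.60393787849563, 'k1': 0.013056580738143463, 'eye': array([1189.91640274,  718.73616073,  710.20719248]), 'attitude': array([-0.16854305,  0.31188179,  0.8153434 , -0.45775336])} 0.99611328125
```

View pics/top0.png

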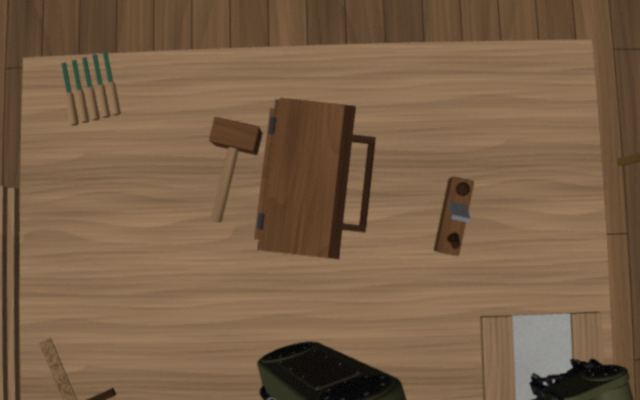

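View pics/scene0.png

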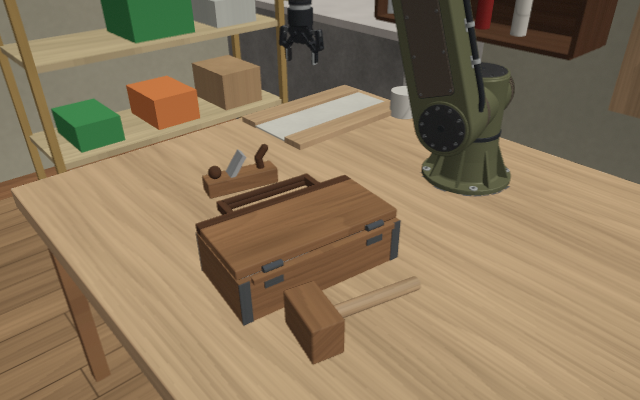

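The top view shows the chest centred near (307,178), its rail at about (365,184), the plane at (454,216) and the mallet at (232,165). In the scene view the rail faces the plane, and the hinges are on the mallet side. Next I'll measure the lid and rail in both views.

Run:
```python
from h import *
for n in("top","scene"):
    X=np.load(f"pics/{n}0.npy"); 
    # raised stuff, z 100..130, away from robot
    m=((X[...,2]>103)&(X[...,2]<135)&(X[...,0]>330)&(abs(X[...,1])<420)).astype(np.uint8)
    k,l,st,ce=cv2.connectedComponentsWithStats(m)
    for i in range(1,k):
        if st[i,4]<60: continue
        p=X[l==i]; r=cv2.minAreaRect(p[:,:2].astype(np.float32))
        print(n,st[i],"z",np.percentile(p[:,2],[5,50,95]).round(1),"rect",np.round(r[0],1),np.round(r[1],1),round(r[2],1))
    bench=(abs(X[...,2])<8)&(X[...,0]>300)&(X[...,0]<800)&(abs(X[...,1])<400); print("bench z",np.median(X[bench][:,2]))
X=np.load("pics/top0.npy")
for u,v in[(365,184),(363,205),(367,165),(371,145),(307,178),(454,200),(235,135)]:
    print(u,v,X[v,u].round(1))
for v in(150,160,184,210): print(v,[tuple(X[v,u].round(0).astype(int)) for u in range(356,378,2)])
```

```text
top [  254    98   122   161 13566] z [114.5 121.9 126.2] rect [616.8 -17.8] [271.4 381.8] 81.8
bench z -0.7618628650332084
scene [  195   173   202   109 12537] z [105.9 122.3 124.5] rect [617.8 -15.3] [272. 382.] 82.3
bench z 0.15410873310997886
365 184 [ 597.7 -137.8  119.6]
363 205 [ 546.5 -131.   119.7]
367 165 [ 644.5 -144.5  118.6]
371 145 [ 691.9 -155.1  128.9]
307 178 [616.5   3.4 121.5]
454 200 [ 557.  -374.1   43.3]
235 135 [736.6 184.2  82.9]
150 [(np.int64(702), np.int64(-127), np.int64(5)), (np.int64(703), np.int64(-133), np.int64(-3)), (np.int64(702), np.int64(-138), np.int64(0)), (np.int64(702), np.int64(-144), np.int64(3)), (np.int64(701), np.int64(-149), np.int64(3)), (np.int64(702), np.int64(-155), np.int64(-1)), (np.int64(682), np.int64(-149), np.int64(115)), (np.int64(681), np.int64(-153), np.int64(123)), (np.int64(680), np.int64(-158), np.int64(124)), (np.int64(702), np.int64(-177), np.int64(-5)), (np.int64(702), np.int64(-182), np.int64(-9))]
160 [(np.int64(676), np.int64(-127), np.int64(-5)), (np.int64(676), np.int64(-132), np.int64(-6)), (np.int64(676), np.in
[... 749 characters left out ...]
(598), np.int64(-151), np.int64(109)), (np.int64(609), np.int64(-167), np.int64(-1)), (np.int64(610), np.int64(-173), np.int64(-5)), (np.int64(610), np.int64(-179), np.int64(-8))]
210 [(np.int64(541), np.int64(-122), np.int64(0)), (np.int64(541), np.int64(-128), np.int64(-6)), (np.int64(540), np.int64(-132), np.int64(4)), (np.int64(534), np.int64(-128), np.int64(121)), (np.int64(534), np.int64(-133), np.int64(122)), (np.int64(534), np.int64(-138), np.int64(123)), (np.int64(540), np.int64(-154), np.int64(0)), (np.int64(540), np.int64(-160), np.int64(-2)), (np.int64(540), np.int64(-164), np.int64(1)), (np.int64(540), np.int64(-170), np.int64(-2)), (np.int64(540), np.int64(-176), np.int64(-3))]
```

Run:
```python
from h import *
import json
out=[]
for n in("top","scene"):
    X=np.load(f"pics/{n}0.npy")
    m=((X[...,2]>103)&(X[...,2]<135)&(X[...,0]>330)&(abs(X[...,1])<420))
    P=X[m]
    yaw=np.radians(82.)
    for it in range(4):
        ax=np.array([np.cos(yaw),np.sin(yaw)]); ay=np.array([-ax[1],ax[0]])
        a=P[:,:2]@ax; b=P[:,:2]@ay
        front=np.percentile(a,0.3); bmid=np.median(b)
        r=(a<front+25)&(abs(b-bmid)<100)      # rail between the arms
        vx,vy,x0,y0=cv2.fitLine(P[r][:,:2].astype(np.float32),cv2.DIST_HUBER,0,.01,.01).ravel()
        d=np.array([vx,vy]); d*=np.sign(d@ay); yaw=np.arctan2(-d[0],d[1])
    ra=(np.array([x0,y0])@ax)
    L=a>ra+70; lid=P[L]
    rc=cv2.minAreaRect(lid[:,:2].astype(np.float32))
    al,bl=a[L],b[L]
    full=a<front+25
    print(n,"railyaw",np.degrees(yaw).round(2),"rail a",ra.round(1),"width a",np.ptp(a[r]).round(1),"rail z",np.percentile(P[r][:,2],[50,90]).round(1),"rail b ends",np.percentile(b[full],[1,99]).round(1),
     "lid b ends",np.percentile(bl,[.3,99.7]).round(1),"lid a end",np.percentile(al,99.7).round(1),"lidrect",np.round(rc[0],1),np.round(rc[1],1),np.round(rc[2],2))
    bm=(np.percentile(bl,.3)+np.percentile(bl,99.7))/2
    print(" rail centre",(ax*ra+ay*bm).round(1)," hinge", (ax*(ra+250)+ay*bm).round(1))
    N=lid[(al>ra+80)&(al<ra+230)]; 
    c=np.linalg.lstsq(np.c_[N[:,:2]-N[:,:2].mean(0),np.ones(len(N))],N[:,2],rcond=None)[0]; print(" lid plane",c.round(4))
s=bot.read_state(); F=[]
for i in range(10): bot.dwell(.02); F.append(bot.read_state()["ft_force"])
print("F",np.mean(F,0).round(3),np.std(F,0).round(3),bot.read_state()["clock"],bot.tip_reach)
yaw=np.radians(81.9); fwd=np.array([np.cos(yaw),np.sin(yaw),0]); up=np.array([0,0,1.])
rail=np.array([597,-143,112.]); hinge=rail+250*fwd
for phi in(.3,.5,.7,.9):
  for sg in(1,-1):
    z=np.cos(phi)*fwd-np.sin(phi)*up; u=np.sin(phi)*fwd+np.cos(phi)*up; y=sg*u; x=np.cross(y,z)
    q=quat(R.from_matrix(np.c_[x,y,z])); 
    res=[]
    for th in(0,.3,.6,.9,1.1):
        p=hinge+250*(-np.cos(th)*fwd+np.sin(th)*up); j=bot.ik(p,q); res.append(None if j is None else np.round(j,2).tolist())
    print(phi,sg,res)
```

```text
top railyaw 170.39 rail a -784.8 width a 29.9 rail z [122.  125.4] rail b ends [-216.4  -27.7] lid b ends [-231.2  268.6] lid a end -418.2 lidrect [ 558.8 -136.5] [523.1 300.9] 81.76
 rail centre [ 768.  -162.6]  hinge [ 522.3 -116.7]
 lid plane [ 5.000000e-04 -9.900000e-03  1.211229e+02]
scene railyaw 81.74 rail a -49.4 width a 26.8 rail z [117.2 124. ] rail b ends [-731.5 -493.2] lid b ends [-803.2 -426.1] lid a end 207.8 lidrect [623.6  25.6] [188.8 381.2] 81.72
 rail centre [ 601.2 -137.2]  hinge [637.1 110.2]
 lid plane [-2.800000e-03  2.000000e-03  1.225444e+02]
F [-0.175  0.02  -0.076] [0.372 0.518 0.584] 0.2667 19.0
0.3 1 [[-0.65, 0.92, 1.27, 1.02, 1.78, -2.32], [-0.64, 0.8, 1.28, 1.05, 1.82, -2.23], [-0.59, 0.69, 1.3, 1.1, 1.83, -2.13], [-0.52, 0.59, 1.33, 1.15, 1.8, -2.03], [-0.46, 0.54, 1.34, 1.18, 1.77, -1.97]]
0.3 -1 [[-0.65, 0.92, 1.27, 1.02, 1.78, 0.82], [-0.64, 0.8, 1.28, 1.05, 1.82, 0.91], [-0.59, 0.69, 1.3, 1.1, 1.83, 1.02], [-0.52, 0.59, 1.33, 1.15, 1.8, 1.11], [-0.46, 0.54, 1.34, 1.18, 1.77, 1.17]]
0.5 1 [[-0.62, 0.83, 1.3, 0.9, 1.66, -2.29], [-0.61, 0.73, 1.3, 0.
[... 450 characters left out ...]
7, -2.03], [-0.45, 0.49, 1.28, 0.82, 1.68, -1.92], [-0.38, 0.45, 1.27, 0.84, 1.66, -1.84]]
0.7 -1 [[-0.59, 0.75, 1.33, 0.76, 1.54, 0.9], [-0.57, 0.65, 1.31, 0.77, 1.62, 1.0], [-0.52, 0.56, 1.29, 0.79, 1.67, 1.11], [-0.45, 0.49, 1.28, 0.82, 1.68, 1.22], [-0.38, 0.45, 1.27, 0.84, 1.66, 1.3]]
0.9 1 [[-0.54, 0.68, 1.36, 0.62, 1.43, -2.16], [-0.52, 0.59, 1.33, 0.62, 1.52, -2.07], [-0.47, 0.51, 1.29, 0.63, 1.59, -1.97], [-0.39, 0.45, 1.25, 0.65, 1.62, -1.85], [-0.33, 0.42, 1.23, 0.66, 1.62, -1.77]]
0.9 -1 [[-0.54, 0.68, 1.36, 0.62, 1.43, 0.98], [-0.52, 0.59, 1.33, 0.62, 1.52, 1.07], [-0.47, 0.51, 1.29, 0.63, 1.59, 1.17], [-0.39, 0.45, 1.25, 0.65, 1.62, 1.29], [-0.33, 0.42, 1.23, 0.66, 1.62, 1.38]]
```

Run:
```python
from h import *
yaw=np.radians(81.8); ax=np.array([np.cos(yaw),np.sin(yaw)]); ay=np.array([-ax[1],ax[0]])
o=np.array([617,-17])
for n in("top","scene"):
    X=np.load(f"pics/{n}0.npy"); A=(X[...,:2]-o)@ax; B=(X[...,:2]-o)@ay; Z=X[...,2]
    box=(abs(A)<160)&(abs(B)<220)&(Z>100)&(Z<140)
    r=box&(A<-95)&(abs(B)<95); l=box&(A>-60)
    vx,vy,x0,y0=cv2.fitLine(np.c_[A[r],B[r]].astype(np.float32),cv2.DIST_HUBER,0,.01,.01).ravel()
    print(n,"rail a",round(float(x0),1),"dev deg",round(float(np.degrees(np.arctan(vx/vy))),2),"a range",np.percentile(A[r],[2,98]).round(1),"b all",np.percentile(B[box&(A<-110)],[1,99]).round(1))
    for k in(-150,-75,0,75,150):
        q=l&(abs(B-k)<15); print("  lid a edges at b",k,np.percentile(A[q],[.5,99.5]).round(1))
    for k in(-40,0,40,80):
        q=l&(abs(A-k)<10); print("  lid b edges at a",k,np.percentile(B[q],[.5,99.5]).round(1),"z",np.median(Z[q]).round(1))
    hb=(abs(B)<180)&(abs(A-140)<40)&(Z>20)
```

```text
top rail a -126.1 dev deg -0.03 a range [-135.9 -118.6] b all [-115.2  117.5]
  lid a edges at b -150 [-58.9 133.8]
  lid a edges at b -75 [-58.8 133.9]
  lid a edges at b 0 [-59.2 133.7]
  lid a edges at b 75 [-59.  133.4]
  lid a edges at b 150 [-59.  133.5]
  lid b edges at a -40 [-186.8  189. ] z 121.9
  lid b edges at a 0 [-186.7  188.9] z 122.1
  lid b edges at a 40 [-186.6  189.1] z 122.1
  lid b edges at a 80 [-186.7  188.8] z 122.1
scene rail a -121.2 dev deg -0.02 a range [-129.2 -116. ] b all [-118.3  112. ]
  lid a edges at b -150 [-58.8 136. ]
  lid a edges at b -75 [-57.6 135.7]
  lid a edges at b 0 [-59.1 136.1]
  lid a edges at b 75 [-57.3 135.3]
  lid a edges at b 150 [-58.8 135.7]
  lid b edges at a -40 [-190.2  185.6] z 122.7
  lid b edges at a 0 [-190.1  185.3] z 122.7
  lid b edges at a 40 [-190.1  185.5] z 122.8
  lid b edges at a 80 [-190.   184.8] z 122.9
```

The two views agree: yaw 81.8°, rail about 125.5 mm in front of my reference point, lid top at 122.4 mm, so the rail axis is near 112 mm. I'll move to the pre-grasp pose and check with the wrist camera.

```bash
cat >> h.py <<'E'
yaw=np.radians(81.8); fwd=np.array([np.cos(yaw),np.sin(yaw),0]); up=np.array([0,0,1.]); ay=np.array([-fwd[1],fwd[0],0])
hinge=np.array([617,-17,112.])+124.5*fwd
G=46.; phi=.7
zt=np.cos(phi)*fwd-np.sin(phi)*up; ut=np.sin(phi)*fwd+np.cos(phi)*up
Q=quat(R.from_matrix(np.c_[np.cross(-ut,zt),-ut,zt]))
def tcp(th,off=0):
    f=np.cos(th)*fwd-np.sin(th)*up; n=np.sin(th)*fwd+np.cos(th)*up
    return hinge-250*f-6*n+(G/2-9+off)*ut
def ang(p,off=0):
    "lid angle for which the lower pad just touches, from the TCP"
    from scipy.optimize import brentq
    return brentq(lambda t:(tcp(t,off)-p)@ut,-.3,1.5)
def force(n=40,dt=.01):
    F=[]
    for i in range(n): bot.dwell(dt); F.append(bot.read_state()["ft_force"])
    F=np.array(F)@ut; return F.mean(), F.std()/np.sqrt(n)
def lid(name="scene"):
    "lid angle and offset from the board's plane in a camera's depth"
    c=bot.read_camera(name); X=cloud(c); d=X-hinge; a=d@fwd; z=d[...,2]; b=d@ay
    r=np.hypot(a,z); t=np.arctan2(z,-a)
    m=(abs(b)<170)&(r>40)&(r<185)&(t>.0)&(t<1.5)&(c["depth"]>0)
    m0=np.median(t[m]); 
    for k in range(6):
        mm=m&(abs(t-m0)<.15); A=-a[mm]; Z=z[mm]
        # perpendicular fit through top face, 11 mm above mid plane
        e=np.arcsin(np.clip(11/r[mm],-1,1)); m0=np.median(t[mm]-e)+.1*0
        m=m&(abs(r*np.sin(t-m0)-11)<(25 if k<3 else 12))
    x=r*np.cos(t-m0); y=r*np.sin(t-m0); mm=m
    s,i=np.polyfit(x[mm],y[mm],1); return m0+np.arctan(s), i, int(mm.sum()), c
E
python3 - <<'E'
from h import *
th,i,n,_=lid(); print("closed lid",th,i,n)
p=tcp(-.04)-110*zt
bot.move_to(p+150*up,Q)
bot.move_gripper(G,20)
bot.servo_line(p,Q,speed=150)
s=bot.read_state(); c=bot.read_camera("wrist"); cv2.imwrite("pics/w1.png",c["image"])
X=cloud(c,s); d=X-hinge; a=d@fwd; b=d@ay
m=(a<-235)&(a>-275)&(abs(b)<90)&(X[...,2]>85)&(X[...,2]<140)
print(s["clock"],s["grip_width"],s["ee_pos"]-p,m.sum())
print("rail a",np.percentile(a[m],[2,50,98]).round(1),"z",np.percentile(X[m][:,2],[2,50,98]).round(1))
for k in(-60,-30,0,30,60):
    q=m&(abs(b-k)<12)
    if q.sum()>20: print(k,a[q].min().round(1),a[q].max().round(1),np.percentile(X[q][:,2],[3,97]).round(1), "u",np.percentile(d[q]@ut,[2,98]).round(1))
print("F",force())
E
```

```text
closed lid -0.0011652021664744837 10.890855250777932 6143
3.825 46.09583695723567 [ 0.28613069 -0.22785357  1.05792471] 5199
rail a [-262.4 -259.5 -250.7] z [100.3 115.6 123.6]
-60 -263.3 -248.0 [101.1 123.6] u [-177.  -152.8]
-30 -262.8 -250.8 [101.1 123.5] u [-176.8 -153.5]
0 -263.0 -249.8 [100.5 123.6] u [-177.3 -153.3]
30 -262.8 -249.8 [101.1 123.4] u [-176.9 -153.2]
60 -263.5 -248.9 [ 99.9 123.4] u [-177.6 -153. ]
F (np.float64(0.07576252044665992), np.float64(0.07354189341792579))
```

View pics/w1.png

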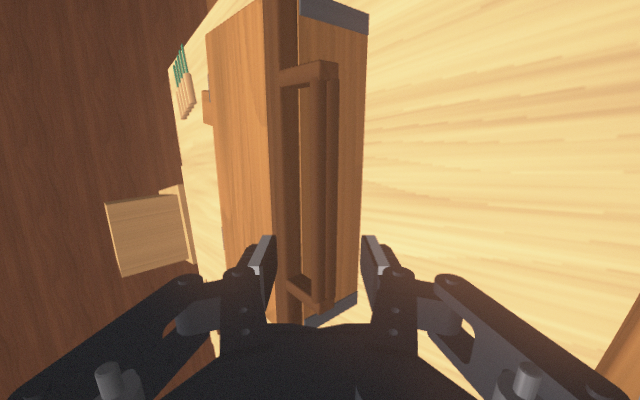

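The wrist view shows the rail (column about 318, rows 60–310) lying between the upper finger (about 265) and the lower finger (about 375). Its measured height range is 100 to 124 mm, which agrees to about 3 mm. Next: enter, lift, and record force against angle.

Run:
```python
from h import *
bot.servo_line(tcp(-.055),Q,speed=80)
print("entered",bot.read_state()["clock"],"F0",force(60))
for t in np.arange(.05,.56,.1):
    bot.servo_line(tcp(t),Q,speed=50)
    if t<.1 or t>.5:
        s=bot.read_state(); l=lid(); print(round(t,2),"clk",s["clock"],"pad ang",round(ang(s["ee_pos"]),3),"lid",np.round(l[:3],3),"F",np.round(force(50),3),s["grip_width"])
cv2.imwrite("pics/s2.png",l[3]["image"])
```

```text
entered 5.7667 F0 (np.float64(0.04611981810189385), np.float64(0.07030085488815285))
0.05 clk 6.9417 pad ang 0.05 lid [-1.0000e-03  1.0913e+01  6.1460e+03] F [-0.06   0.077] 45.86682451433507
0.55 clk 10.6583 pad ang 0.55 lid [-1.0000e-03  1.0912e+01  6.1500e+03] F [0.045 0.079] 45.74723537513177
```

View pics/s2.png

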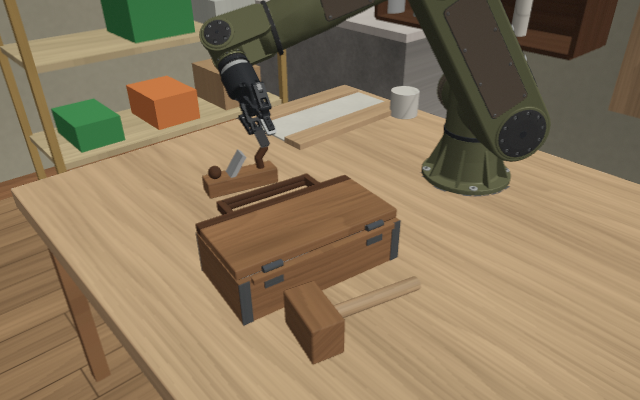

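The scene view shows the lid still closed and the gripper tip at (265,145), above the rail: the lower finger did not catch the rail. I'll check where the fingertips really are in tool coordinates.

Run:
```python
from h import *
s=bot.read_state(); print(s["ee_pos"],tcp(.55),s["tool_rot"],Q,s["clock"],bot.tip_reach, s["ft_force"])
c=bot.read_camera("wrist"); cv2.imwrite("pics/w3.png",c["image"])
X=cloud(c,s); T=(X-s["ee_pos"])@rot(s["tool_rot"]).as_matrix()
print(np.array(c["mount"]).round(3))
for u,v in[(265,250),(268,240),(258,270),(375,250),(370,240),(383,270),(260,262),(380,262),(245,300),(395,300)]: print(u,v,T[v,u].round(1))
m=(c["depth"]>0)&(T[...,2]<60)&(abs(T[...,1])<70)&(abs(T[...,0])<40)&(T[...,2]>-60)
for sg in(1,-1):
    q=m&(np.sign(T[...,1])==sg); print(sg,q.sum(),"x",np.percentile(T[q][:,0],[2,98]).round(1),"z",np.percentile(T[q][:,2],[2,50,99.5]).round(1),"y",np.percentile(T[q][:,1],[2,98]).round(1))
```

```text
[605.17778899 -98.94737767 248.17807133] [605.19771157 -98.90220771 248.26445072] [-0.42071057  0.90437166 -0.06487514  0.03009539] [np.float64(-0.42069204571510593), np.float64(0.90438173252556), np.float64(-0.0648268886567284), np.float64(0.030155580796822082)] 11.125 19.0 [-0.02139274 -0.92289963  0.43882195]
[[ 1.00000e-03 -9.64000e-01 -2.67000e-01  6.80090e+01]
 [ 1.00000e+00  1.00000e-03  0.00000e+00  1.36300e+00]
 [-0.00000e+00 -2.67000e-01  9.64000e-01 -1.50456e+02]
 [ 0.00000e+00  0.00000e+00  0.00000e+00  1.00000e+00]]
265 250 [ 11.1 -23.3 -32.4]
268 240 [ 11.3 -23.8 -21.5]
258 270 [  9.2 -23.6 -47.4]
375 250 [ 11.3  27.7 -32.8]
370 240 [ 11.2  27.5 -21.2]
383 270 [ 12.9  26.6 -53.9]
260 262 [ 11.3 -23.2 -44.5]
380 262 [ 11.4  27.5 -44.6]
245 300 [ 18.  -20.1 -80.2]
395 300 [ 17.   24.4 -78.8]
1 2198 x [-9.1 13.8] z [-59.7 -44.4 -11.2] y [24.1 49.5]
-1 2245 x [-9.3 13.7] z [-59.7 -43.7 -11.1] y [-47.1 -21.3]
```

View pics/w3.png

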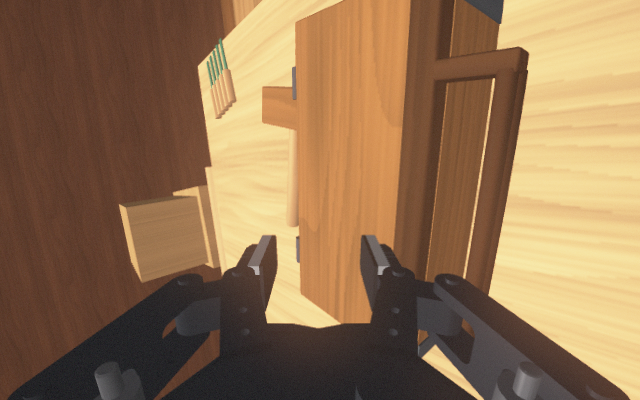

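The wrist view shows the fingertips (rows 235–240, columns 270 and 368) about 11 mm behind the nominal TCP. The rail's own position from the same camera agreed to 3 mm, so the fingers fell about 30 mm short of the stated reach. I'll go in again 30 mm deeper.

```bash
sed -i 's/(G\/2-9+off)\*ut$/(G\/2-9+off)*ut+30*zt/' h.py
python3 - <<'E'
from h import *
s=bot.read_state()
bot.servo_line(s["ee_pos"]-40*zt,Q,speed=200)
bot.servo_line(tcp(-.055)-90*zt,Q,speed=200)
hit=bot.servo_line(tcp(-.055),Q,speed=80,until_force=6)
print("hit",hit,bot.read_state()["clock"],"F0",force(50))
s=bot.read_state();c=bot.read_camera("wrist"); cv2.imwrite("pics/w4.png",c["image"])
if not hit:
  for t in (.05,.12):
    bot.servo_line(tcp(t),Q,speed=40)
  s=bot.read_state(); l=lid(); print(t,"clk",s["clock"],"pad ang",round(ang(s["ee_pos"]),3),"lid",np.round(l[:3],3),"F",np.round(force(40),3),s["grip_width"])
  c=bot.read_camera("wrist"); cv2.imwrite("pics/w4.png",c["image"])
E
```

```text
hit False 13.6583 F0 (np.float64(-0.013512756850577188), np.float64(0.05945447977018466))
0.12 clk 15.525 pad ang 0.119 lid [1.2400e-01 1.0546e+01 7.1740e+03] F [-5.954  0.074] 46.135308304193735
```

View pics/w4.png

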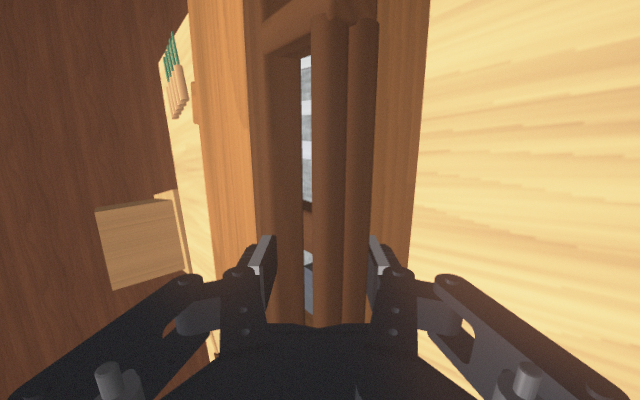

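The rail now lies on the lower finger (column about 365) and the lid has lifted to 0.124 rad, matching the pad angle. I'll continue the lift.

Run:
```python
from h import *
for t in (.22,.32,.42,.52,.6,.7,.76):
    bot.servo_line(tcp(t),Q,speed=45)
    if t in(.42,.6,.7,.76):
        s=bot.read_state(); l=lid(); print(t,"clk",s["clock"],"pad",round(ang(s["ee_pos"]),3),"lid",np.round(l[:3],3),"F",np.round(force(40 if t>.5 else 20),3))
```

```text
0.42 clk 18.0833 pad 0.419 lid [4.2300e-01 1.0092e+01 9.3740e+03] F [-3.856  0.075]
0.6 clk 19.6 pad 0.601 lid [6.0500e-01 9.7670e+00 1.0483e+04] F [-2.383  0.075]
0.7 clk 20.6917 pad 0.7 lid [7.0300e-01 9.6890e+00 1.0985e+04] F [-1.781  0.075]
0.76 clk 21.5583 pad 0.762 lid [7.6500e-01 9.5670e+00 1.1255e+04] F [-1.692  0.082]
```

Run:
```python
from h import *
for t in (.84,.91): bot.servo_line(tcp(t),Q,speed=40)
print("F",np.round(force(30),3))
t=.95
while t<1.19:
    bot.servo_line(tcp(t),Q,speed=25)
    bot.dwell(.15); s=bot.read_state(); l=lid()[0]; d=l-ang(s["ee_pos"])
    print(round(t,3),"clk",round(s["clock"],2),"lid",round(l,3),"d",round(d,4))
    if d>.012: break
    t+=.02
for k in range(4):
    bot.dwell(.3); s=bot.read_state(); l=lid()[0]; print("float",round(s["clock"],2),round(l,3),round(l-ang(s["ee_pos"]),4))
print("F",np.round(force(40),3))
```

```text
F [-0.876  0.087]
0.95 clk 24.13 lid 0.954 d 0.0049
0.97 clk 24.68 lid 0.974 d 0.004
0.99 clk 25.23 lid 0.994 d 0.0043
1.01 clk 25.78 lid 1.014 d 0.0045
1.03 clk 26.33 lid 1.034 d 0.0039
1.05 clk 26.88 lid 1.077 d 0.0272
float 27.23 1.129 0.0795
float 27.58 1.137 0.0868
float 27.93 1.137 0.0868
float 28.28 1.136 0.0864
F [0.437 0.085]
```

The lid floated off at about 1.04 rad and rests against the upper finger at 1.137. Now I'll ease it down until it settles back on the lower finger.

Run:
```python
from h import *
t=1.05
while t>.9:
    t-=.015; bot.servo_line(tcp(t),Q,speed=20)
    bot.dwell(.12); s=bot.read_state(); l=lid()[0]; d=l-ang(s["ee_pos"])
    print(round(t,3),"clk",round(s["clock"],2),"lid",round(l,3),"d",round(d,4))
    if d<.07: break
for k in range(6):
    bot.dwell(.4); s=bot.read_state(); l=lid()[0]; d=l-ang(s["ee_pos"]); print("settle",round(s["clock"],2),round(l,3),round(d,4))
    if d<.0065: break
print("F",np.round(force(60),3))
```

```text
1.035 clk 29.12 lid 1.121 d 0.0861
1.02 clk 29.63 lid 1.106 d 0.0859
1.005 clk 30.14 lid 1.09 d 0.0849
0.99 clk 30.65 lid 1.073 d 0.0831
0.975 clk 31.16 lid 1.038 d 0.0629
settle 31.61 0.979 0.0046
F [-0.4    0.067]
```

Run:
```python
from h import *
print(np.round(force(80),3),lid()[0],lid()[0],bot.read_state()["clock"])
print(bot.finish_job())
```

```text
[-0.41   0.056] 0.9793615153180691 0.9794563414922549 32.925
the job is handed in; nothing more can be done
None
```

I handed the job in at about 33 s with the lid held still at 0.98 rad, about 3.5° below its balance point (about 1.04 rad), resting on the lower finger with about 0.4 N and, as far as I measured, touching nothing else; the pass/fail result was not shown to me.

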